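Scrape the dust extractor's deck clear, then unlatch and lift out its filter cassette

TASK

Take the scraper block and push all three wood chips off the deck of the small bench dust extractor into the black trough at its end, without touching the chips with the gripper, then stand the scraper back upright on the bench. With the deck clear, pinch the filter cassette's two orange side catches together with the fingers, lift the cassette upright out of its well until its underside is at least 3 cm above the deck, and finish while still holding it there, pinched. Leave the other things on the bench where they are.

Things in the scene. Friction and masses are not known exactly. Their poses are not given: they have to be found in the camera images.
- extractor: small, low green bench dust extractor, fixed to the bench, with a flat aluminium deck on top. Origin: on the bench under the deck's middle; z up. Deck: x -80 to +80 mm, y -160 to +160 mm, top 75 mm above the bench. The cassette's well is at x=0, y=+115 mm, the trough at the -y end. At the start the chips' centres lie at y -115 to -5 mm, x -30 to +30 mm
- trough_in (a point): middle of the inner floor of the open black chip trough that stands against the deck's -y end, axes as the extractor's. Inside 172 mm in x, 72 mm in y; floor 8 mm and rim 50 mm above the bench, so the rim is 25 mm lower than the deck
- cassette_mid (a point): centre of the filter cassette (0.2 to 0.45 kg, 110 mm high), 55 mm above its underside, 67 mm above the bench when seated; axes as the extractor's. White foot 100 x 54 x 45 mm (x, y, z) in the well; grey post 60 x 28 mm and two orange catches stick up out of the deck, to 122 mm above the bench. Lugs under the deck's edge lock it until both catches are pressed in
- catch_left_pad (a point): point on the outer (+y) face of the +y catch, 41 mm above cassette_mid and 14 mm below the catch's top. Orange ribbed upright pad, 34 mm wide in x, standing up to 47 mm above the deck, free space outside it. The two catches measure 56 mm over their faces when free, 40 mm when both are fully in
- catch_right_pad (a point): the same on the -y side, facing -y
- catch_left (a joint): inward travel of the +y catch, m: 0 free, 0.008 fully in against its stop; spring 3 N rising to 7 N. Its lug clears the deck's edge from about 0.006
- catch_right (a joint): the same for the -y catch
- scraper_mid (a point): centre of the scraper block, 33 mm above its underside; z up, long axis x. Wooden foot with steel edge 130 x 26 x 22 mm (x, y, z); on it a red upright grip rib 70 mm long in x, 20 mm thick in y, from 22 to 66 mm above the underside. About 0.18 kg. It starts standing on the bench off the extractor's +y end
- chip_a_mid (a point): centre of a dark brown hardwood chip, 32 x 22 x 14 mm, loose, lying flat on the deck
- chip_b_mid (a point): the same, a pale yellow chip
- chip_c_mid (a point): the same, a reddish chip
- glue_bottle: bystander, to be left alone: white glue bottle with yellow label and red cap, 56 mm across, 130 mm tall. Origin: centre of its underside
- lacquer_can: bystander, to be left alone: red can, 64 mm across, 130 mm tall. Origin: centre of its underside
- screw_jar: bystander, to be left alone: glass jar with steel lid, 52 mm across, 60 mm tall. Origin: centre of its underside
- offcut_block: bystander, to be left alone: dark red hardwood block, 45 x 100 x 35 mm (x, y, z). Origin: centre of its underside
- tape_roll: bystander, to be left alone: yellow roll of tape lying flat, 90 mm across, 30 mm tall. Origin: centre of its underside
- mug: bystander, to be left alone: blue mug, 76 mm across, 85 mm tall, handle at its +y. Origin: centre of its underside
Things that resemble listed ones, but are neither listed nor needed, are in the scene too. Leave any yellow look-alike of the part that bears cassette_mid alone.

How it is judged:
On the way, in this order (a step that is already met when the one before it is completed fails the run):
1. the scraper is brought up on to the deck (z of scraper_mid in the frame of extractor between 0.09 and 0.135 m and y of scraper_mid in the frame of extractor between -0.16 and 0.09 m and x of scraper_mid in the frame of extractor between -0.08 and 0.08 m), for 0.1 s.
2. all three chips lie in the trough (y of chip_a_mid in the frame of extractor between -0.24 and -0.16 m and x of chip_a_mid in the frame of extractor between -0.09 and 0.09 m and z of each of chip_a_mid, chip_b_mid, chip_c_mid in the frame of extractor below 0.066 m and y of chip_b_mid in the frame of extractor between -0.24 and -0.16 m and x of chip_b_mid in the frame of extractor between -0.09 and 0.09 m and y of chip_c_mid in the frame of extractor between -0.24 and -0.16 m and x of chip_c_mid in the frame of extractor between -0.09 and 0.09 m), for 0.2 s.
3. the scraper stands on the bench, let go (height (world z) of scraper_mid below 0.038 m and angle between scraper_mid's own z axis and vertical below 0.2 rad and contact force between the fingers and scraper below 0.1 N), for 0.2 s.
4. both catches are pinched in, the cassette still in its well (value of joint each of catch_left, catch_right above 0.005 m and height (world z) of cassette_mid below 0.085 m), for 0.05 s.
At the end, for the whole second after the job is handed in: All chips lie inside the trough; the scraper stands upright (0.2 rad) on the bench; the fingers hold the cassette with both catches pressed in at least 4 mm, its underside at least 25 mm above the deck, upright within 0.35 rad, touching neither extractor nor scraper (all of step 2 and height (world z) of scraper_mid below 0.038 m and angle between scraper_mid's own z axis and vertical below 0.2 rad and height (world z) of cassette_mid above 0.155 m and angle between cassette_mid's own z axis and vertical below 0.35 rad and value of joint each of catch_left, catch_right above 0.004 m and contact force between the fingers and cassette above 2 N and contact force between cassette and extractor below 0.1 N and contact force between cassette and scraper below 0.1 N); the arm keeps its last pose, push and grip.
It fails at once if a chip is touched by the gripper or arm (contact force between any of the fingers, the arm and chip_a above 0.2 N).
It fails at once if a chip is touched by the gripper or arm (contact force between any of the fingers, the arm and chip_b above 0.2 N).
It fails at once if a chip is touched by the gripper or arm (contact force between any of the fingers, the arm and chip_c above 0.2 N).
It fails at once if the cassette is lifted while a chip is still on the deck (height (world z) of cassette_mid above 0.09 m and y of any of chip_a_mid, chip_b_mid, chip_c_mid in the frame of extractor above -0.16 m).
It fails at once if a bystander is pushed more than 3 cm from its place (distance of any of glue_bottle, lacquer_can, screw_jar, offcut_block, tape_roll, mug from where it was at the start of the episode above 0.03 m).
It also fails if it takes over 58 s, if anything falls off the work surface, if the arm or the gripper's body presses on something with over 40 N, if the wrist force passes 120 N, or if a joint passes its speed limit or range.

ROBOT

A 7-joint arm with a two-finger parallel gripper is mounted at the origin on the work surface. World frame = base frame: x ahead of the robot, y to its left, z up, the work surface at z = 0. Lengths are in m, angles in rad, forces in N, time in s.
With the tool pointing down it reaches from about 0.4 to 0.85 m from the base axis. Payload 10.4 kg.
Tool frame: the origin (TCP) lies between the finger pads; the fingertips stand 17 mm ahead of it and the grasp point (between the pads) lies 2 mm behind it; x points along the fingers, y is the direction in which the jaws open and shut, and the axes are right-handed (so a half turn about x gives the same grasp; the last joint's range is limited). The gripper opens to 87 mm and grips with 3 to 60 N. Pads are 19 mm wide; open, the fingers measure 117 mm over their backs; the gripper's body (75 mm by 190 mm) begins 51 mm behind the grasp point.
Start: joints at [-1.264, 0.332, -0.065, 1.46, 0.022, 1.35, -0.088], TCP at [0.202, 0.591, 0.24] pointing down, gripper open.
Joint ranges: [-2.6, 2.6], [-0.5, 2.12], [-1.47, 1.34], [0.16, 2.42], [-1.27, 4.41], [0.06, 2.06], [-2.6, 2.6]. Speed limits (rad/s): [2.22, 2.22, 2.79, 2.79, 3.14, 3.14, 3.14].

INTERFACE

Orientations are given as a unit quaternion [x, y, z, w].
In Python, from bench import r, optics, close_job gives the robot as it stands.
- The arm moves only by the shell command python3 -m inch 'ROWS' [OPENING] [FORCE]. ROWS is JSON, a list of rows, each an object with "translation": the shift along the tool's x, y, z in cm, a list of three; "spin": the turn about the tool's x in degrees. In form: [{"translation": [tx, ty, tz], "spin": spin}, ...]. A call has 1 to 20 rows; each row shifts and turns the pose as measured when the row begins, along the tool's axes as they then stand; what a row does not reach is not made up. A row lasts 1/8 s, in which the tool goes at most 62.5 mm and 10.7 degrees, less where a joint would pass 70% of its speed; a pose out of reach is approached as far as the arm can. A call is refused whole if a number of a shift passes 6.25 or a number of a turn 10.7, either way. A call with a gripper value outside its range is refused whole. OPENING is the closure, from 0 (fully open) to 1 (shut), set as the call begins (- or left out, the last holds). The fingers move at their own pace and stop on an object; FORCE is the grip in N (left out, the last holds). Time passes only in rows, so rows that do not move let the fingers close. It gives the time, the measured TCP pose, the force and the opening at its end, in the units of the state.
- r.read_state(): the state, without advancing time (a new reading comes with each control period).
- optics.camera(name): name is "side" or "top"; returns the picture (480x640x3 uint8, red, green, blue); there is no depth.
- optics.camera_model(name): a dict with "camera_matrix" (3x3 intrinsics, pixels), "world_from_camera" (4x4, takes a point from camera to world coordinates). Camera axes: x right, y down, z forward; pixel columns grow to the right and rows downward; lengths in m; the calibration is good to about 2 mm. A picture is of the moment at which its call begins. camera_model takes no time and is no camera call.
- close_job(): hands the job in, once; it reports no verdict.
The state is a dict: "time": time; "joint_positions": joint angles; "joint_vel": joint speeds; "joint_torque": joint torques, N m; "ee_pos": TCP position; "eef_rot": TCP orientation; "ft_force": force on the tool from outside, world axes, zero at the start; "torque": the same for the moment, N m; "width": finger opening in m.
Only numpy, scipy, OpenCV 4.12 (cv2) and the standard library are available. Lean on these libraries where they do the work, as an engineer would, in place of code of your own. Each camera call takes 0.05 s, during which the arm holds its last target.

## Working session

There is one attempt and no reset: what is moved stays moved. The work goes in short steps, Python scripts to look and compute and a shell command to move; the robot and the scene stay as the last step left them, time stands still between calls to the robot, and variables do not carry over. Pictures are saved under pics/ and viewed, and the job is handed in when it is done.

```bash
ls; mkdir -p pics
python3 - <<'E'
from bench import r, optics
import cv2
for n in ["side","top"]:
    im=optics.camera(n); cv2.imwrite(f"pics/{n}0.png",im[:,:,::-1])
    print(n,optics.camera_model(n))
s=r.read_state()
print({k:s[k] for k in s})
E
```

```text
pics
side {'camera_matrix': array([[531.05478676,   0.        , 315.3013672 ],
       [  0.        , 531.05478676, 240.90517807],
       [  0.        ,   0.        ,   1.        ]]), 'world_from_camera': array([[ 0.89205934, -0.32752876,  0.31137606,  0.20635409],
       [-0.45186722, -0.63609112,  0.62546311, -0.80006088],
       [-0.00679361, -0.69865084, -0.71543053,  1.00542376],
       [ 0.        ,  0.        ,  0.        ,  1.        ]])}
top {'camera_matrix': array([[545.91920768,   0.        , 309.53509495],
       [  0.        , 545.91920768, 233.48168933],
       [  0.        ,   0.        ,   1.        ]]), 'world_from_camera': array([[-1.73329203e-02, -9.87973542e-01,  1.53648463e-01,
         3.44496193e-01],
       [-9.99847752e-01,  1.74359990e-02, -6.76711980e-04,
        -2.98288865e-03],
       [-2.01044092e-03, -1.53636800e-01, -9.88125342e-01,
         1.56284274e+00],
       [ 0.00000000e+00,  0.00000000e+00,  0.00000000e+00,
         1.00000000e+00]])}
{'time': 0.1, 'joint_positions': array([-1.26362939,  0.3328467 , -0.06468518,  1.4608481 ,  0.02157619,
        1.34991961, -0.08847882]), 'joint_vel': array([-0.00185329,  0.00032069,  0.00094211, -0.00216042, -0.00170744,
        0.00224042, -0.00132555]), 'joint_torque': array([ 1.42610814e-03, -6.24541640e+01,  2.44032266e-02, -3.90720892e+01,
       -6.13883394e-02,  3.65154399e-02,  6.53627058e-05]), 'ee_pos': array([0.20228625, 0.5910106 , 0.23881411]), 'eef_rot': array([ 0.11559014,  0.69758029, -0.11652049,  0.69745512]), 'ft_force': array([-0.58561778,  0.58479228, -0.18848746]), 'torque': array([ 0.02537315, -0.03706909, -0.06615447]), 'width': 0.08709103995051352}
```

View pics/top0.png

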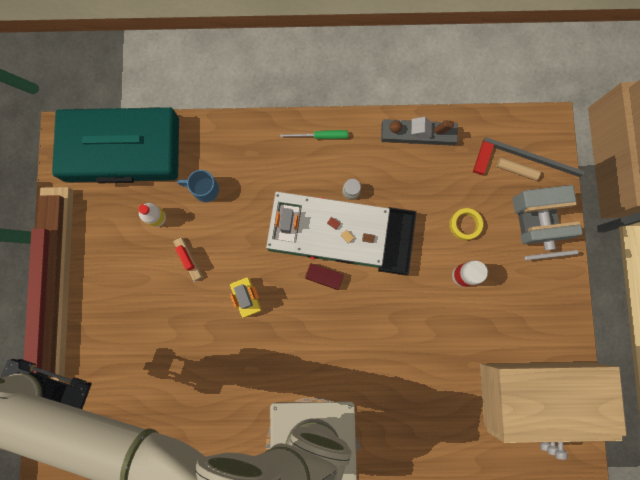

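View pics/side0.png

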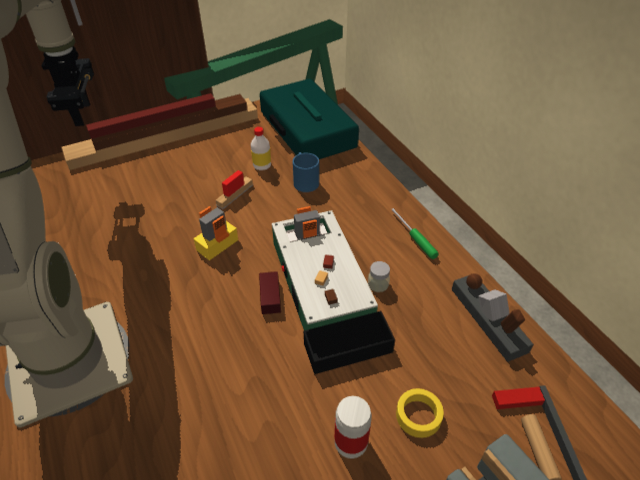

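The top view shows the extractor deck (268–390, 193–265), its trough at the right (380–415), the scraper at (187,260), the chips at (334,223), (347,237) and (368,238), the cassette at (287,221), and the yellow decoy at (245,298). I'll zoom in for precise pixels.

Run:
```python
import cv2
im=cv2.imread("pics/top0.png")
c=im[180:285,255:425]; cv2.imwrite("pics/z1.png",cv2.resize(c,None,fx=4.7,fy=4.7,interpolation=cv2.INTER_CUBIC))
c=im[230:290,160:220]; cv2.imwrite("pics/z2.png",cv2.resize(c,None,fx=8,fy=8,interpolation=cv2.INTER_CUBIC))
im=cv2.imread("pics/side0.png")
c=im[160:290,200:360]; cv2.imwrite("pics/z3.png",cv2.resize(c,None,fx=4.5,fy=4.5,interpolation=cv2.INTER_CUBIC))
```

```text
(no output)
```

View pics/z1.png

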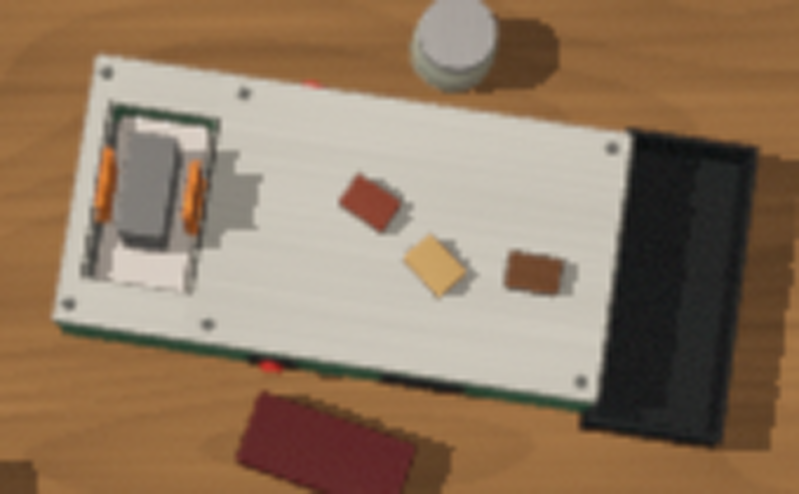

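View pics/z2.png

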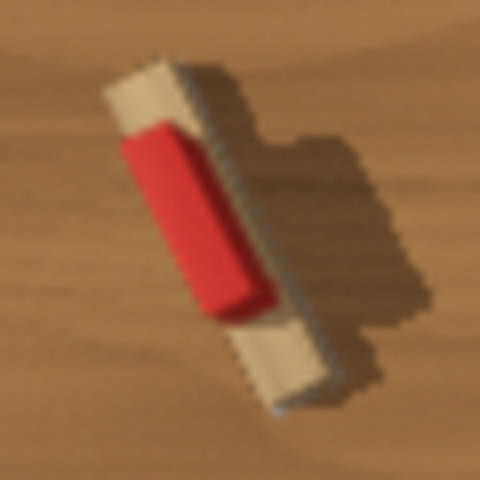

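View pics/z3.png

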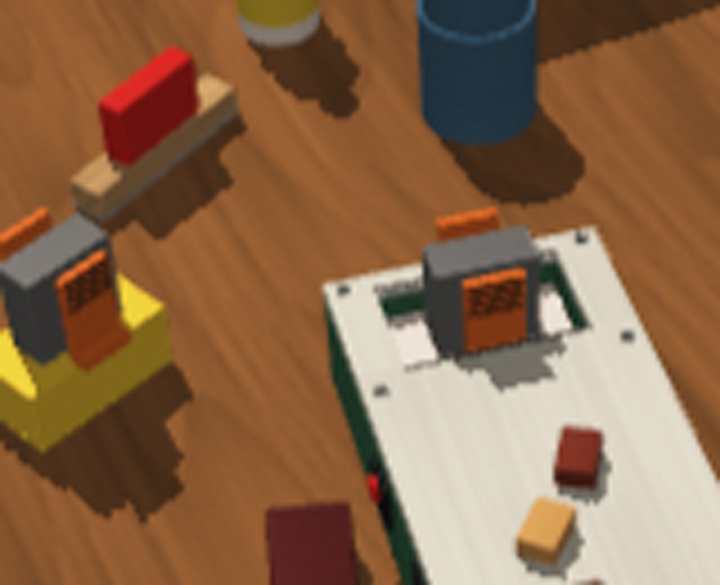

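```bash
cat > h.py <<'E'
import numpy as np, json
from bench import r, optics
from scipy.spatial.transform import Rotation as R
def px2w(name,u,v,z):
    m=optics.camera_model(name);K=m["camera_matrix"];T=m["world_from_camera"]
    d=T[:3,:3]@np.linalg.solve(K,[u,v,1]);o=T[:3,3]
    return o+d*(z-o[2])/d[2]
def w2px(name,p):
    m=optics.camera_model(name);K=m["camera_matrix"];T=np.linalg.inv(m["world_from_camera"])
    q=K@(T[:3,:3]@np.asarray(p)+T[:3,3]);return q[:2]/q[2]
E
python3 - <<'E'
from h import *
np.set_printoptions(precision=4,suppress=True)
z1=lambda x,y:(255+x/4.7-.4,180+y/4.7-.4)
P=[px2w("top",*z1(*p),.075)[:2] for p in [(97,55),(632,130),(598,403),(53,320)]]
print(P); c=np.mean(P,0); print("c",c)
for i in range(4): print(np.linalg.norm(P[i]-P[(i+1)%4]))
y=(P[0]-P[1]+P[3]-P[2]); y/=np.linalg.norm(y); a=np.arctan2(-y[0],y[1])
x=(P[0]-P[3]+P[1]-P[2]); a2=np.arctan2(x[1],x[0]); print("yaw",a,a2)
a=(2*a+a2)/3
Rm=np.array([[np.cos(a),-np.sin(a)],[np.sin(a),np.cos(a)]])
chips={"c":(371,203),"b":(435,265),"a":(535,272)}
for k,p in chips.items(): print(k, Rm.T@(px2w("top",*z1(*p),.089)[:2]-c))
# trough rim
for p in [(757,148),(718,445)]: print("rim",Rm.T@(px2w("top",*z1(*p),.05)[:2]-c))
# post top corners
for p in [(120,120),(178,135),(168,245),(122,235)]: print("post",Rm.T@(px2w("top",*z1(*p),.122)[:2]-c))
for p in [(103,185),(193,197)]: print("catch",Rm.T@(px2w("top",*z1(*p),.122)[:2]-c))
z2=lambda x,y:(160+x/8-.5,230+y/8-.5)
F=np.array([px2w("top",*z2(*p),.022)[:2] for p in [(103,93),(168,57),(332,375),(272,408)]])
T=np.array([px2w("top",*z2(*p),.066)[:2] for p in [(122,143),(170,122),(250,296),(208,318)]])
for Q in(F,T):
    print(Q.mean(0),np.linalg.norm(Q[0]-Q[1]),np.linalg.norm(Q[1]-Q[2]),np.linalg.norm(Q[2]-Q[3]))
    d=Q[0]-Q[3]+Q[1]-Q[2]; print("yaw",np.arctan2(d[1],d[0]))
s=r.read_state();M=R.from_quat(s["eef_rot"]).as_matrix();print(M)
E
```

```text
[array([0.6967, 0.0897]), array([ 0.6457, -0.2262]), array([ 0.4843, -0.2   ]), array([0.5385, 0.1166])]
c [ 0.5913 -0.055 ]
0.3199666711013656
0.16351058013938571
0.3212323076726794
0.1605006634240442
yaw -0.1649091938028712 -0.16470197678660503
c [ 0.0132 -0.0133]
b [-0.0175 -0.0552]
a [-0.0131 -0.1132]
rim [ 0.0874 -0.2384]
rim [-0.0932 -0.2366]
post [0.034  0.1363]
post [0.0302 0.1021]
post [-0.0336  0.098 ]
post [-0.0318  0.1248]
catch [-0.0048  0.14  ]
catch [-0.0041  0.0881]
[0.5183 0.3454] 0.026151258884302524 0.12932465618277664 0.023830584435144863
yaw 0.49182019751163364
[0.518  0.3462] 0.017898539467717182 0.06726319969688119 0.016076503105618305
yaw 0.45344615027453883
[[-0.0004  0.3238  0.9461]
 [-0.0013  0.9461 -0.3238]
 [-1.     -0.0013  0.    ]]
```

```bash
cat >> h.py <<'E'
EO=np.array([.5913,-.055]);EY=-.165
ERm=np.array([[np.cos(EY),-np.sin(EY)],[np.sin(EY),np.cos(EY)]])
def ext(x,y): return EO+ERm@np.array([x,y])
def toext(p): return ERm.T@(np.asarray(p)[:2]-EO)
def need(x,y,z,jaw):
    s=r.read_state();M=R.from_quat(s["eef_rot"]).as_matrix()
    d=np.array([x,y,z])-s["ee_pos"]
    j=np.degrees(np.arctan2(M[1,1],M[0,1]));dj=(j-jaw+90)%180-90
    print("t",round(s["time"],2),"pos",s["ee_pos"].round(4),"ext",toext(s["ee_pos"]).round(4),"jaw",j.round(2),"width",round(s["width"],4),"F",s["ft_force"].round(1),"q7",s["joint_positions"].round(2))
    print("tilt",np.degrees(np.arccos(-M[2,0])).round(2),"NEED cm tool",(M.T@d*100).round(2),"spin",dj.round(2))
E
python3 -m inch '[{"translation":[0,0,0],"spin":-9.2},{"translation":[0,0,0],"spin":-9.2},{"translation":[0,0,0],"spin":-9.2},{"translation":[0,0,0],"spin":-9.2},{"translation":[0,0,0],"spin":-9.2}]' 0
python3 - <<'E'
from h import *
need(.518,.3458,.16,117.2)
print(px2w("top",152,213,.1))
E
```

```text
time: 0.72
ee_pos: [0.2019, 0.5899, 0.2363]
eef_rot: [-0.176, 0.686, 0.172, 0.684]
ft_force: [-0.5, -0.4, -0.4]
width: 0.0869
t 0.72 pos [0.2019 0.5899 0.2363] ext [-0.4901  0.5721] jaw 118.52 width 0.0869 F [-0.5 -0.4 -0.4] q7 [-1.18  0.34 -0.18  1.46  0.06  1.35  0.71]
tilt 0.35 NEED cm tool [  7.72 -36.51  16.15] spin 1.32
[0.63611201 0.4249325  0.1       ]
```

```bash
python3 -m inch '[{"translation":[0.3,-3,1.3],"spin":1.3},{"translation":[0.6,-4.5,2],"spin":0},{"translation":[0.8,-4.5,2],"spin":0},{"translation":[0.8,-4.5,2],"spin":0},{"translation":[0.8,-4.5,2],"spin":0},{"translation":[0.8,-4.5,2],"spin":0},{"translation":[0.8,-4.5,2],"spin":0},{"translation":[0.8,-4,1.8],"spin":0},{"translation":[0.3,-2,0.9],"spin":0},{"translation":[0,0,0],"spin":0}]'
python3 - <<'E'
from h import *
need(.518,.3458,.05,117.2)
E
```

```text
time: 1.98
ee_pos: [0.517, 0.3345, 0.1705]
eef_rot: [-0.171, 0.69, 0.164, 0.684]
ft_force: [-0.4, 0.3, 0.9]
width: 0.087
t 1.98 pos [0.517  0.3345 0.1705] ext [-0.1373  0.372 ] jaw 117.45 width 0.087 F [-0.4  0.3  0.9] q7 [-0.68  0.36  0.04  1.57 -0.01  1.22  1.41]
tilt 0.75 NEED cm tool [12.03  1.04  0.75] spin 0.25
```

```bash
python3 -m inch '[{"translation":[1,1,0.7],"spin":0.2},{"translation":[2.5,0,0],"spin":0},{"translation":[2.5,0,0],"spin":0},{"translation":[2.0,0,0],"spin":0},{"translation":[1,0,0],"spin":0},{"translation":[0,0,0],"spin":0}]'
python3 - <<'E'
from h import *
import cv2
need(.518,.3458,.05,117.2)
cv2.imwrite("pics/top1.png",cv2.resize(optics.camera("top")[215:305,140:260,::-1],None,fx=6,fy=6))
cv2.imwrite("pics/side1.png",cv2.resize(optics.camera("side")[120:240,160:320,::-1],None,fx=5,fy=5))
E
```

```text
time: 2.72
ee_pos: [0.5098, 0.3583, 0.0755]
eef_rot: [-0.172, 0.69, 0.169, 0.682]
ft_force: [0.1, -0.3, 0.4]
width: 0.0871
t 2.73 pos [0.5098 0.3583 0.0755] ext [-0.1483  0.3943] jaw 117.98 width 0.0871 F [ 0.1 -0.3  0.4] q7 [-0.7   0.47  0.02  1.63 -0.01  1.05  1.38]
tilt 0.73 NEED cm tool [ 2.55 -1.49  0.17] spin 0.78
```

View pics/side1.png

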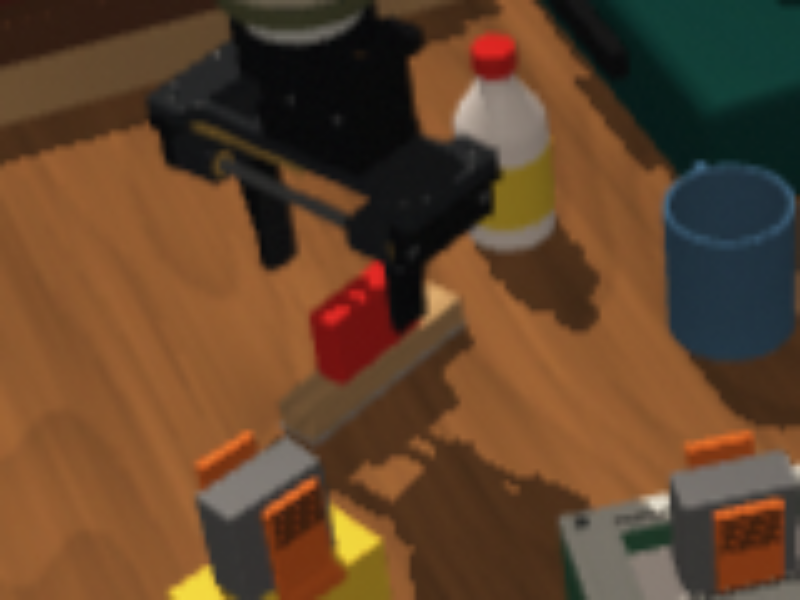

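The side view shows the fingers straddling the red rib, but about 1.5 cm off along the jaw axis. I'll correct that first and then go down.

```bash
python3 -m inch '[{"translation":[0.3,-1.0,0.1],"spin":0.7},{"translation":[0,0,0],"spin":0},{"translation":[0,0,0],"spin":0}]'
python3 - <<'E'
from h import *
need(.518,.3458,.05,117.2)
E
```

```text
time: 3.2
ee_pos: [0.5178, 0.3495, 0.0754]
eef_rot: [-0.167, 0.69, 0.165, 0.685]
ft_force: [0.3, -0.4, -0.3]
width: 0.087
t 3.2 pos [0.5178 0.3495 0.0754] ext [-0.1389  0.3869] jaw 117.14 width 0.087 F [ 0.3 -0.4 -0.3] q7 [-0.69  0.47  0.03  1.63 -0.01  1.05  1.39]
tilt 0.45 NEED cm tool [ 2.54 -0.34 -0.13] spin -0.06
```

```bash
python3 -m inch '[{"translation":[0.8,-0.3,-0.1],"spin":0},{"translation":[0.8,0,0],"spin":0},{"translation":[0.8,0,0],"spin":0},{"translation":[0.2,0,0],"spin":0},{"translation":[0,0,0],"spin":0}]'
python3 - <<'E'
from h import *
need(.518,.3458,.05,117.2)
E
```

```text
time: 3.82
ee_pos: [0.5178, 0.3459, 0.0471]
eef_rot: [-0.167, 0.69, 0.165, 0.684]
ft_force: [-0.5, 0.4, 0.3]
width: 0.0871
t 3.83 pos [0.5178 0.3459 0.0471] ext [-0.1384  0.3834] jaw 117.14 width 0.0871 F [-0.5  0.4  0.3] q7 [-0.68  0.5   0.03  1.66 -0.02  1.    1.39]
tilt 0.49 NEED cm tool [-0.29 -0.02  0.01] spin -0.06
```

```bash
python3 -m inch '[{"translation":[-0.2,0,0],"spin":0},{"translation":[0,0,0],"spin":0},{"translation":[0,0,0],"spin":0},{"translation":[0,0,0],"spin":0},{"translation":[0,0,0],"spin":0},{"translation":[0,0,0],"spin":0}]' 1 35
python3 - <<'E'
from h import *
need(.518,.3458,.2,117.2)
E
```

```text
time: 4.58
ee_pos: [0.5182, 0.3463, 0.0501]
eef_rot: [-0.167, 0.69, 0.165, 0.685]
ft_force: [0.5, 0.1, -0.8]
width: 0.0352
t 4.58 pos [0.5182 0.3463 0.0501] ext [-0.1381  0.3839] jaw 117.15 width 0.0352 F [ 0.5  0.1 -0.8] q7 [-0.68  0.5   0.03  1.65 -0.02  1.    1.39]
tilt 0.41 NEED cm tool [-14.99  -0.05  -0.15] spin -0.05
```

Fingers are still closing.

```bash
python3 -m inch '[{"translation":[0,0,0],"spin":0},{"translation":[0,0,0],"spin":0},{"translation":[0,0,0],"spin":0},{"translation":[0,0,0],"spin":0}]'
python3 -m inch '[{"translation":[-1,0,0],"spin":0},{"translation":[-2,0,0],"spin":0},{"translation":[-3,0,0],"spin":0},{"translation":[-3,0,0],"spin":0},{"translation":[-3,0,0],"spin":0},{"translation":[-2,0,0],"spin":0},{"translation":[0,0,0],"spin":0}]'
python3 - <<'E'
from h import *
import cv2
x,y=ext(0,.035);print(x,y)
need(x,y,.2,90+np.degrees(EY))
cv2.imwrite("pics/side2.png",cv2.resize(optics.camera("side")[60:240,160:400,::-1],None,fx=3,fy=3))
E
```

```text
time: 5.08
ee_pos: [0.518, 0.3464, 0.05]
eef_rot: [-0.167, 0.69, 0.165, 0.685]
ft_force: [0.5, 0.2, 0.3]
width: 0.0196
time: 5.95
ee_pos: [0.5195, 0.3468, 0.2024]
eef_rot: [-0.166, 0.688, 0.166, 0.686]
ft_force: [-0.7, 0.3, -1.4]
width: 0.0197
0.5970488315846669 -0.020475357562877827
t 5.95 pos [0.5195 0.3468 0.2024] ext [-0.1368  0.3846] jaw 117.12 width 0.0197 F [-0.7  0.3 -1.4] q7 [-0.69  0.35  0.04  1.51 -0.01  1.28  1.39]
tilt 0.16 NEED cm tool [  0.26 -36.23  -9.84] spin 36.58
```

View pics/side2.png

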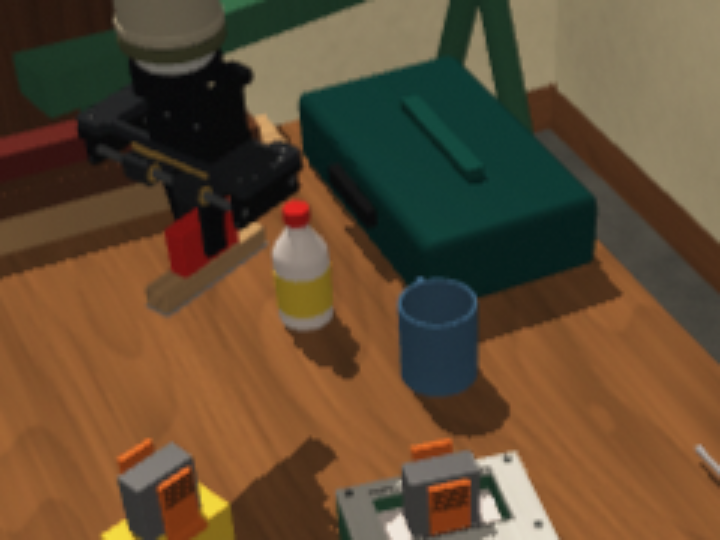

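The scraper is held level at a width of 19.7 mm. Next I'll turn it to line up with the deck.

```bash
python3 -m inch '[{"translation":[-0.2,0,0],"spin":9},{"translation":[-0.2,0,0],"spin":9},{"translation":[-0.2,0,0],"spin":9},{"translation":[0,0,0],"spin":8},{"translation":[0,0,0],"spin":0}]'
python3 - <<'E'
from h import *
x,y=ext(0,.035)
need(x,y,.2,90+np.degrees(EY))
E
```

```text
time: 6.62
ee_pos: [0.5169, 0.3447, 0.2025]
eef_rot: [0.052, 0.708, -0.058, 0.702]
ft_force: [-0.3, 1.3, -1.9]
width: 0.0199
t 6.62 pos [0.5169 0.3447 0.2025] ext [-0.1391  0.3821] jaw 81.1 width 0.0199 F [-0.3  1.3 -1.9] q7 [-0.76  0.35  0.13  1.52 -0.05  1.29  0.79]
tilt 0.71 NEED cm tool [  0.43 -34.84  13.57] spin 0.56
```

```bash
python3 -m inch '[{"translation":[0,-2,0.8],"spin":0},{"translation":[0,-4,1.6],"spin":0},{"translation":[0,-4,1.6],"spin":0},{"translation":[0,-4,1.6],"spin":0},{"translation":[0,-4,1.6],"spin":0},{"translation":[0,-4,1.6],"spin":0},{"translation":[0,-4,1.6],"spin":0},{"translation":[0,-3,1.2],"spin":0},{"translation":[0,-2,0.7],"spin":0},{"translation":[0,-1,0.3],"spin":0},{"translation":[0,0,0],"spin":0},{"translation":[0,0,0],"spin":0}]'
python3 - <<'E'
from h import *
x,y=ext(0,.035)
need(x,y,.2,90+np.degrees(EY))
E
```

```text
time: 8.12
ee_pos: [0.5942, -0.0156, 0.2015]
eef_rot: [0.043, 0.71, -0.052, 0.701]
ft_force: [0.3, 0.6, -2.0]
width: 0.0199
t 8.12 pos [ 0.5942 -0.0156  0.2015] ext [-0.0036  0.0394] jaw 82.28 width 0.0199 F [ 0.3  0.6 -2. ] q7 [-0.32  0.3   0.32  1.6  -0.08  1.27  1.45]
tilt 1.08 NEED cm tool [ 0.15 -0.44  0.35] spin 1.74
```

```bash
python3 -m inch '[{"translation":[0.5,-0.4,0.3],"spin":1.7},{"translation":[2,0,0],"spin":0},{"translation":[2,0,0],"spin":0},{"translation":[1,0,0],"spin":0},{"translation":[0,0,0],"spin":0},{"translation":[0,0,0],"spin":0}]'
python3 - <<'E'
from h import *
x,y=ext(0,.035)
need(x,y,.127,90+np.degrees(EY))
E
```

```text
time: 8.88
ee_pos: [0.5966, -0.0172, 0.1448]
eef_rot: [0.054, 0.709, -0.062, 0.7]
ft_force: [-0.0, -1.1, -1.1]
width: 0.02
t 8.88 pos [ 0.5966 -0.0172  0.1448] ext [-0.001   0.0381] jaw 80.62 width 0.02 F [-0.  -1.1 -1.1] q7 [-0.31  0.35  0.31  1.66 -0.11  1.16  1.44]
tilt 1.0 NEED cm tool [ 1.78 -0.29  0.12] spin 0.07
```

```bash
python3 -m inch '[{"translation":[0.7,-0.1,0.1],"spin":0},{"translation":[0.7,0,0],"spin":0},{"translation":[0.2,0,0],"spin":0},{"translation":[0,0,0],"spin":0}]'
python3 - <<'E'
from h import *
import cv2
x,y=ext(0,-.17)
need(x,y,.127,90+np.degrees(EY))
cv2.imwrite("pics/side3.png",cv2.resize(optics.camera("side")[160:380,220:420,::-1],None,fx=2.7,fy=2.7))
E
```

```text
time: 9.38
ee_pos: [0.5978, -0.0187, 0.1287]
eef_rot: [0.054, 0.709, -0.062, 0.701]
ft_force: [-0.7, -0.0, -2.1]
width: 0.0198
t 9.38 pos [ 0.5978 -0.0187  0.1287] ext [0.0005 0.0369] jaw 80.61 width 0.0198 F [-0.7 -0.  -2.1] q7 [-0.3   0.37  0.31  1.67 -0.11  1.13  1.45]
tilt 0.92 NEED cm tool [  0.43 -20.69  -0.07] spin 0.06
```

View pics/side3.png

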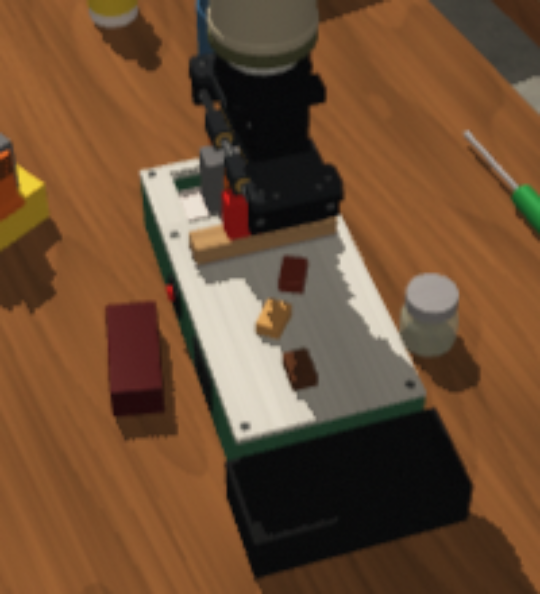

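The scraper sits across the deck behind all three chips. I'll push in short stages.

```bash
python3 -m inch '[{"translation":[0.1,-0.7,0],"spin":0},{"translation":[0,-1,0],"spin":0},{"translation":[0,-1,0],"spin":0},{"translation":[0,-1,0],"spin":0},{"translation":[0,-1,0],"spin":0},{"translation":[0,-1,0],"spin":0},{"translation":[0,-1,0],"spin":0},{"translation":[0,-1,0],"spin":0}]'
python3 - <<'E'
from h import *
import cv2
x,y=ext(0,-.17)
need(x,y,.127,90+np.degrees(EY))
cv2.imwrite("pics/side4.png",cv2.resize(optics.camera("side")[160:380,220:420,::-1],None,fx=2.7,fy=2.7))
E
```

```text
time: 10.42
ee_pos: [0.5845, -0.1005, 0.1294]
eef_rot: [0.054, 0.708, -0.062, 0.701]
ft_force: [-0.8, 0.7, -1.2]
width: 0.0199
t 10.43 pos [ 0.5845 -0.1005  0.1294] ext [ 0.0008 -0.046 ] jaw 80.57 width 0.0199 F [-0.8  0.7 -1.2] q7 [-0.2   0.36  0.35  1.69 -0.12  1.12  1.59]
tilt 0.89 NEED cm tool [  0.39 -12.4   -0.08] spin 0.03
```

View pics/side4.png

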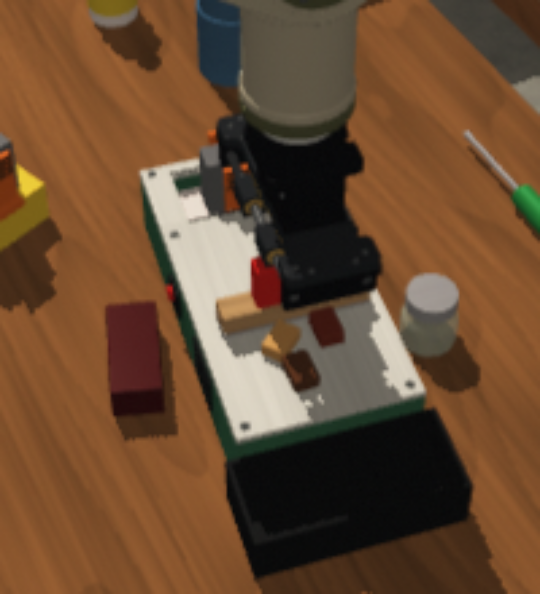

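```bash
python3 -m inch '[{"translation":[0.15,-1,0],"spin":0},{"translation":[0.1,-1,0],"spin":0},{"translation":[0.05,-1,0],"spin":0},{"translation":[0,-1,0],"spin":0},{"translation":[0,-1,0],"spin":0},{"translation":[0,-1,0],"spin":0}]'
python3 - <<'E'
from h import *
import cv2
x,y=ext(0,-.17)
need(x,y,.127,90+np.degrees(EY))
cv2.imwrite("pics/side5.png",cv2.resize(optics.camera("side")[160:380,220:420,::-1],None,fx=2.7,fy=2.7))
E
```

```text
time: 11.22
ee_pos: [0.5736, -0.1649, 0.127]
eef_rot: [0.054, 0.708, -0.063, 0.701]
ft_force: [0.2, 0.7, -0.3]
width: 0.0197
t 11.22 pos [ 0.5736 -0.1649  0.127 ] ext [ 0.0006 -0.1113] jaw 80.53 width 0.0197 F [ 0.2  0.7 -0.3] q7 [-0.11  0.37  0.38  1.69 -0.13  1.12  1.71]
tilt 0.92 NEED cm tool [ 0.07 -5.87 -0.06] spin -0.01
```

View pics/side5.png

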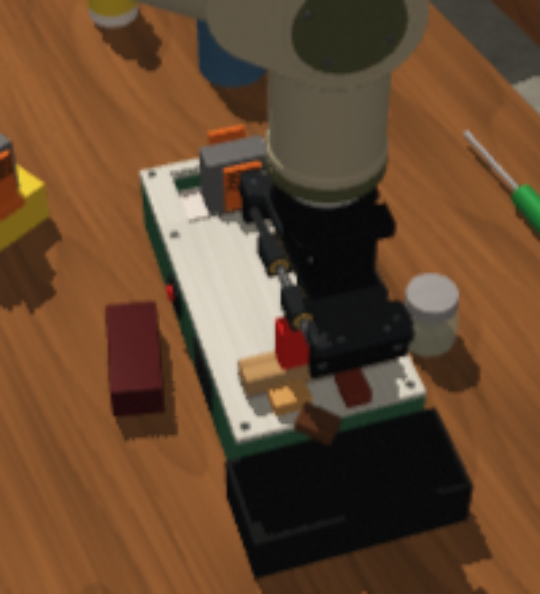

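```bash
python3 -m inch '[{"translation":[0.05,-1,0],"spin":0},{"translation":[0,-1,0],"spin":0},{"translation":[0,-1,0],"spin":0},{"translation":[0,-1,0],"spin":0},{"translation":[0,-1,0],"spin":0},{"translation":[0,-0.9,0],"spin":0},{"translation":[0,0,0],"spin":0},{"translation":[0,0,0],"spin":0}]'
python3 - <<'E'
from h import *
import cv2
x,y=ext(0,-.175)
need(x,y,.127,90+np.degrees(EY))
cv2.imwrite("pics/side6.png",cv2.resize(optics.camera("side")[160:380,220:420,::-1],None,fx=2.7,fy=2.7))
cv2.imwrite("pics/top6.png",cv2.resize(optics.camera("top")[180:285,255:425,::-1],None,fx=4.5,fy=4.5))
E
```

```text
time: 12.28
ee_pos: [0.5627, -0.2292, 0.1274]
eef_rot: [0.054, 0.708, -0.064, 0.701]
ft_force: [0.6, 0.4, -2.1]
width: 0.0195
t 12.28 pos [ 0.5627 -0.2292  0.1274] ext [ 0.0004 -0.1765] jaw 80.42 width 0.0195 F [ 0.6  0.4 -2.1] q7 [-0.02  0.4   0.4   1.66 -0.15  1.13  1.83]
tilt 0.96 NEED cm tool [ 0.03  0.15 -0.04] spin -0.13
```

View pics/side6.png

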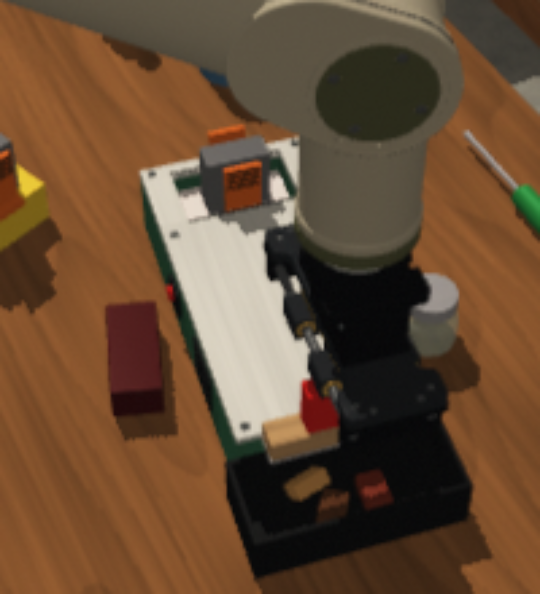

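View pics/top6.png

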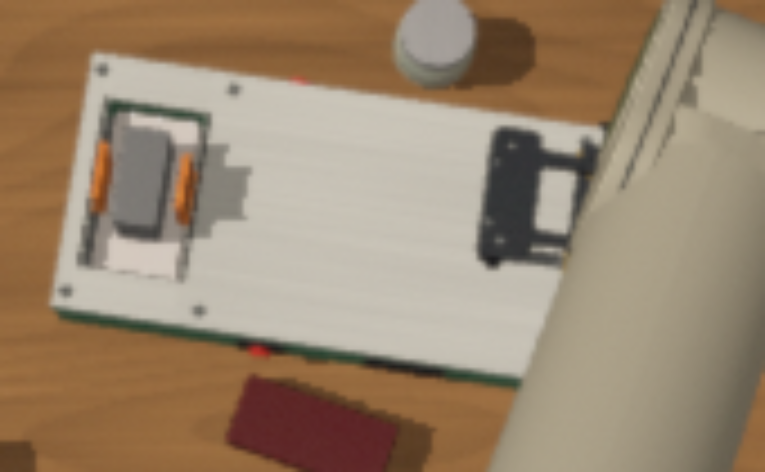

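All three chips are in the trough (yellow at 307,484, brown at 333,503, red at 375,488) and the deck is clear. Now I'll lift the scraper and carry it back to its old spot.

```bash
python3 -m inch '[{"translation":[-1,0,0],"spin":0},{"translation":[-2,0,0],"spin":0},{"translation":[-2.5,0,0],"spin":0},{"translation":[-2,0.5,0],"spin":0},{"translation":[-1,2,0],"spin":0},{"translation":[0,4,-0.4],"spin":0},{"translation":[0,5,-0.5],"spin":0},{"translation":[0,5,-0.5],"spin":0},{"translation":[0,4,-0.4],"spin":0},{"translation":[0,4,0],"spin":0},{"translation":[0,4,0],"spin":0},{"translation":[0,2,0],"spin":0},{"translation":[0,0,0],"spin":0}]'
python3 - <<'E'
from h import *
need(.518,.346,.2,117.2)
E
```

```text
time: 14.0
ee_pos: [0.5987, 0.0863, 0.2209]
eef_rot: [0.054, 0.705, -0.063, 0.704]
ft_force: [0.0, -0.8, -2.2]
width: 0.0197
t 14.0 pos [0.5987 0.0863 0.2209] ext [-0.0159  0.1406] jaw 80.51 width 0.0197 F [ 0.  -0.8 -2.2] q7 [-0.43  0.3   0.25  1.55 -0.06  1.3   1.23]
tilt 0.72 NEED cm tool [  1.78  24.3  -12.24] spin -36.69
```

```bash
python3 -m inch '[{"translation":[0,2,-1],"spin":0},{"translation":[0.1,4,-2],"spin":0},{"translation":[0.1,4,-2],"spin":0},{"translation":[0.2,4,-2],"spin":0},{"translation":[0.2,4,-2],"spin":0},{"translation":[0.1,3,-1.5],"spin":0},{"translation":[0.1,2,-1],"spin":0},{"translation":[0,0,0],"spin":-9},{"translation":[0,0,0],"spin":-9},{"translation":[0,0,0],"spin":-9},{"translation":[0,0,0],"spin":-8},{"translation":[0,0,0],"spin":0},{"translation":[0,0,0],"spin":0}]'
python3 - <<'E'
from h import *
need(.518,.346,.052,117.2)
E
```

```text
time: 15.62
ee_pos: [0.5336, 0.3114, 0.2114]
eef_rot: [-0.158, 0.692, 0.14, 0.691]
ft_force: [-0.0, -0.8, -1.2]
width: 0.0199
t 15.62 pos [0.5336 0.3114 0.2114] ext [-0.1171  0.352 ] jaw 114.38 width 0.0199 F [-0.  -0.8 -1.2] q7 [-0.65  0.34  0.05  1.52  0.01  1.3   1.39]
tilt 1.43 NEED cm tool [15.85  4.17  0.11] spin -2.82
```

```bash
python3 -m inch '[{"translation":[1,3.5,0],"spin":-2.8},{"translation":[2.5,0,0],"spin":0},{"translation":[3,0,0],"spin":0},{"translation":[3,0,0],"spin":0},{"translation":[2,0,0],"spin":0},{"translation":[1,0,0],"spin":0},{"translation":[0,0,0],"spin":0},{"translation":[0,0,0],"spin":0}]'
python3 - <<'E'
from h import *
need(.518,.346,.051,117.2)
E
```

```text
time: 16.62
ee_pos: [0.5173, 0.3461, 0.0821]
eef_rot: [-0.172, 0.688, 0.156, 0.687]
ft_force: [0.6, 0.4, -1.1]
width: 0.0197
t 16.62 pos [0.5173 0.3461 0.0821] ext [-0.1389  0.3835] jaw 116.89 width 0.0197 F [ 0.6  0.4 -1.1] q7 [-0.69  0.46  0.02  1.63  0.02  1.06  1.36]
tilt 1.32 NEED cm tool [3.11 0.03 0.08] spin -0.31
```

```bash
python3 -m inch '[{"translation":[1.0,0,0],"spin":0},{"translation":[1,0,0],"spin":0},{"translation":[0.5,0,0],"spin":0},{"translation":[0.2,0,0],"spin":0},{"translation":[0,0,0],"spin":0},{"translation":[0,0,0],"spin":0}]'
python3 - <<'E'
from h import *
need(.518,.346,.050,117.2)
E
```

```text
time: 17.38
ee_pos: [0.5182, 0.3458, 0.0547]
eef_rot: [-0.172, 0.687, 0.156, 0.688]
ft_force: [-0.6, 0.7, -1.8]
width: 0.0198
t 17.38 pos [0.5182 0.3458 0.0547] ext [-0.1379  0.3834] jaw 116.85 width 0.0198 F [-0.6  0.7 -1.8] q7 [-0.69  0.49  0.02  1.65  0.02  1.01  1.36]
tilt 1.27 NEED cm tool [ 0.47  0.03 -0.01] spin -0.35
```

```bash
python3 -m inch '[{"translation":[0.3,0,0],"spin":0},{"translation":[0.15,0,0],"spin":0},{"translation":[0,0,0],"spin":0}]'
python3 -m inch '[{"translation":[0,0,0],"spin":0},{"translation":[0,0,0],"spin":0},{"translation":[0,0,0],"spin":0},{"translation":[0,0,0],"spin":0},{"translation":[0,0,0],"spin":0},{"translation":[0,0,0],"spin":0},{"translation":[0,0,0],"spin":0}]' 0
python3 - <<'E'
from h import *
need(.518,.346,.050,117.2)
E
```

```text
time: 17.75
ee_pos: [0.5184, 0.346, 0.0503]
eef_rot: [-0.172, 0.687, 0.156, 0.689]
ft_force: [-0.7, -0.0, -1.7]
width: 0.0197
time: 18.62
ee_pos: [0.5189, 0.3462, 0.0511]
eef_rot: [-0.172, 0.687, 0.157, 0.689]
ft_force: [0.1, -0.4, 0.8]
width: 0.0811
t 18.62 pos [0.5189 0.3462 0.0511] ext [-0.1373  0.3839] jaw 116.84 width 0.0811 F [ 0.1 -0.4  0.8] q7 [-0.68  0.49  0.02  1.65  0.02  1.    1.36]
tilt 1.23 NEED cm tool [ 0.11  0.02 -0.09] spin -0.36
```

```bash
python3 -m inch '[{"translation":[-1,0,0],"spin":0},{"translation":[-2,0,0],"spin":0},{"translation":[-3,0,0],"spin":0},{"translation":[-4,0,0],"spin":0},{"translation":[-4,0,0],"spin":0},{"translation":[-3,0,0],"spin":0},{"translation":[-1,0,0],"spin":9},{"translation":[0,0,0],"spin":9},{"translation":[0,0,0],"spin":9},{"translation":[0,0,0],"spin":8},{"translation":[0,0,0],"spin":0}]'
python3 - <<'E'
from h import *
import cv2
x,y=ext(0,.115)
need(x,y,.24,90+np.degrees(EY))
cv2.imwrite("pics/side7.png",optics.camera("side")[:,:,::-1])
cv2.imwrite("pics/top7.png",cv2.resize(optics.camera("top")[180:285,255:425,::-1],None,fx=4.7,fy=4.7,interpolation=cv2.INTER_CUBIC))
E
```

```text
time: 20.0
ee_pos: [0.518, 0.3507, 0.255]
eef_rot: [0.054, 0.698, -0.059, 0.712]
ft_force: [-0.4, 0.0, -0.2]
width: 0.0871
t 20.0 pos [0.518  0.3507 0.255 ] ext [-0.139   0.3882] jaw 80.82 width 0.0871 F [-0.4  0.  -0.2] q7 [-0.76  0.31  0.11  1.45 -0.01  1.36  0.75]
tilt 1.25 NEED cm tool [  1.95 -27.37  13.73] spin 0.28
```

View pics/side7.png

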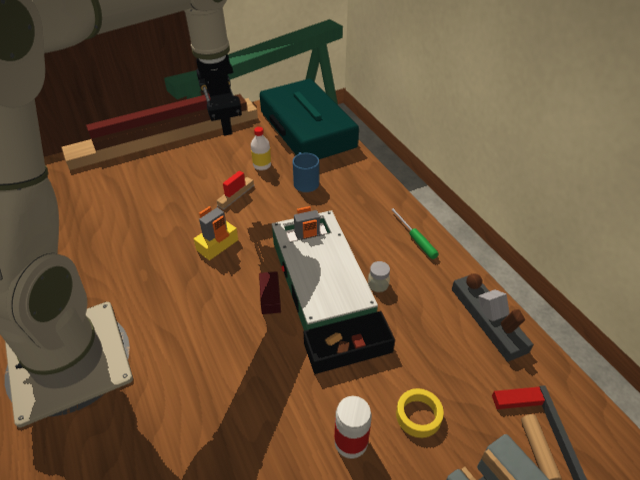

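View pics/top7.png

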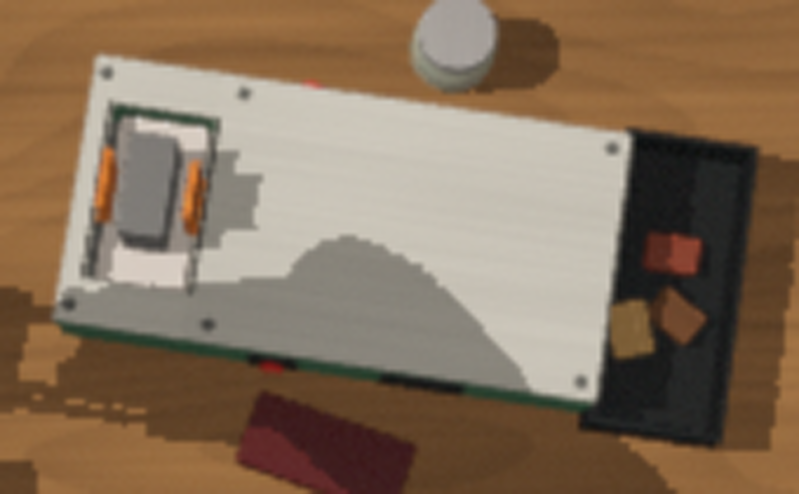

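The scraper stands upright on the bench at (234,187), all three chips are in the trough, and the deck is empty. Next I'll move over the cassette.

```bash
python3 -m inch '[{"translation":[0,-2,1],"spin":0.3},{"translation":[0.1,-4,2],"spin":0},{"translation":[0.2,-4,2],"spin":0},{"translation":[0.2,-4,2],"spin":0},{"translation":[0.2,-4,2],"spin":0},{"translation":[0.2,-4,2],"spin":0},{"translation":[0.2,-2.5,1.2],"spin":0},{"translation":[0,-1,0.5],"spin":0},{"translation":[0,0,0],"spin":0},{"translation":[0,0,0],"spin":0}]'
python3 - <<'E'
from h import *
x,y=ext(0,.115)
need(x,y,.16,90+np.degrees(EY))
E
```

```text
time: 21.35
ee_pos: [0.6061, 0.0598, 0.2497]
eef_rot: [0.051, 0.697, -0.058, 0.712]
ft_force: [0.2, 1.1, -0.2]
width: 0.0868
t 21.35 pos [0.6061 0.0598 0.2497] ext [-0.0042  0.1157] jaw 81.16 width 0.0868 F [ 0.2  1.1 -0.2] q7 [-0.4   0.28  0.27  1.52 -0.06  1.33  1.29]
tilt 1.33 NEED cm tool [ 8.98 -0.    0.23] spin 0.61
```

```bash
python3 -m inch '[{"translation":[1,0,0.2],"spin":0.6},{"translation":[2.5,0,0],"spin":0},{"translation":[2.5,0,0],"spin":0},{"translation":[1.5,0,0],"spin":0},{"translation":[0.5,0,0],"spin":0},{"translation":[0,0,0],"spin":0},{"translation":[0,0,0],"spin":0}]'
python3 - <<'E'
from h import *
import cv2
x,y=ext(0,.115)
need(x,y,.106,90+np.degrees(EY))
cv2.imwrite("pics/side8.png",cv2.resize(optics.camera("side")[160:290,230:390,::-1],None,fx=4.5,fy=4.5,interpolation=cv2.INTER_CUBIC))
E
```

```text
time: 22.22
ee_pos: [0.6097, 0.0647, 0.1665]
eef_rot: [0.053, 0.697, -0.058, 0.713]
ft_force: [-0.2, 0.2, 0.1]
width: 0.0871
t 22.23 pos [0.6097 0.0647 0.1665] ext [-0.0015  0.1211] jaw 80.94 width 0.0871 F [-0.2  0.2  0.1] q7 [-0.4   0.34  0.26  1.62 -0.08  1.17  1.29]
tilt 1.32 NEED cm tool [ 6.05 -0.58  0.01] spin 0.4
```

View pics/side8.png

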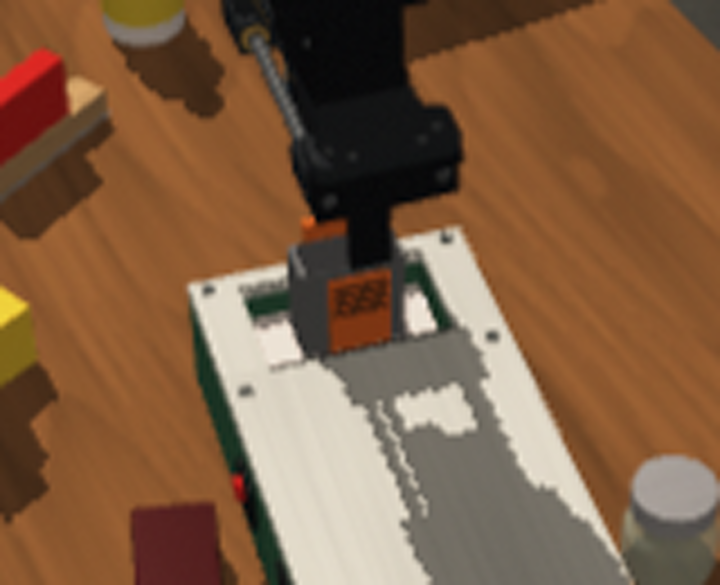

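```bash
python3 -m inch '[{"translation":[0.5,-0.5,0],"spin":0.4},{"translation":[0,0,0],"spin":0},{"translation":[0,0,0],"spin":0},{"translation":[0,0,0],"spin":0}]'
python3 - <<'E'
from h import *
x,y=ext(0,.115)
need(x,y,.106,90+np.degrees(EY))
E
```

```text
time: 22.78
ee_pos: [0.6095, 0.0591, 0.1623]
eef_rot: [0.056, 0.696, -0.061, 0.713]
ft_force: [1.2, 0.5, 0.8]
width: 0.087
t 22.77 pos [0.6095 0.0591 0.1623] ext [-0.0008  0.1155] jaw 80.47 width 0.087 F [1.2 0.5 0.8] q7 [-0.39  0.34  0.26  1.63 -0.08  1.16  1.29]
tilt 1.4 NEED cm tool [ 5.64 -0.03 -0.05] spin -0.07
```

```bash
python3 -m inch '[{"translation":[1,0,0],"spin":0},{"translation":[1.2,0,0],"spin":0},{"translation":[1.2,0,0],"spin":0},{"translation":[1,0,0],"spin":0},{"translation":[0.5,0,0],"spin":0},{"translation":[0,0,0],"spin":0},{"translation":[0,0,0],"spin":0}]'
python3 - <<'E'
from h import *
x,y=ext(0,.115)
need(x,y,.107,90+np.degrees(EY))
E
```

```text
time: 23.65
ee_pos: [0.6102, 0.0588, 0.1089]
eef_rot: [0.056, 0.697, -0.061, 0.712]
ft_force: [0.6, 0.3, -0.2]
width: 0.0871
t 23.65 pos [0.6102 0.0588 0.1089] ext [-1.000e-04  1.153e-01] jaw 80.5 width 0.0871 F [ 0.6  0.3 -0.2] q7 [-0.38  0.4   0.25  1.68 -0.1   1.06  1.3 ]
tilt 1.33 NEED cm tool [ 0.19 -0.03  0.  ] spin -0.05
```

```bash
python3 -m inch '[{"translation":[0.1,0,0],"spin":0},{"translation":[0,0,0],"spin":0},{"translation":[0,0,0],"spin":0},{"translation":[0,0,0],"spin":0},{"translation":[0,0,0],"spin":0},{"translation":[0,0,0],"spin":0},{"translation":[0,0,0],"spin":0},{"translation":[0,0,0],"spin":0},{"translation":[0,0,0],"spin":0},{"translation":[0,0,0],"spin":0}]' 1 40
python3 - <<'E'
from h import *
x,y=ext(0,.115)
need(x,y,.2,90+np.degrees(EY))
E
```

```text
time: 24.9
ee_pos: [0.6109, 0.0592, 0.1095]
eef_rot: [0.056, 0.696, -0.061, 0.713]
ft_force: [-1.3, -0.4, 2.3]
width: 0.0357
t 24.9 pos [0.6109 0.0592 0.1095] ext [0.0006 0.1159] jaw 80.5 width 0.0357 F [-1.3 -0.4  2.3] q7 [-0.38  0.4   0.25  1.68 -0.1   1.06  1.3 ]
tilt 1.42 NEED cm tool [-9.05 -0.13  0.16] spin -0.05
```

The width reads 35.7 mm, less than the expected 40 mm, so I'll look before lifting.

Run:
```python
from h import *
import cv2
print(r.read_state()["width"])
cv2.imwrite("pics/side9.png",cv2.resize(optics.camera("side")[160:290,230:390,::-1],None,fx=4.5,fy=4.5,interpolation=cv2.INTER_CUBIC))
cv2.imwrite("pics/top9.png",cv2.resize(optics.camera("top")[180:285,255:425,::-1],None,fx=4.5,fy=4.5,interpolation=cv2.INTER_CUBIC))
```

```text
0.03573033254743351
```

View pics/side9.png

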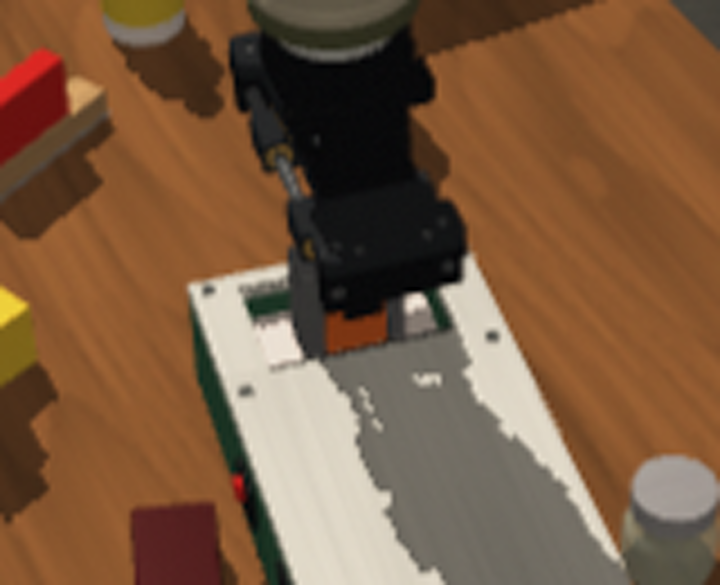

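View pics/top9.png

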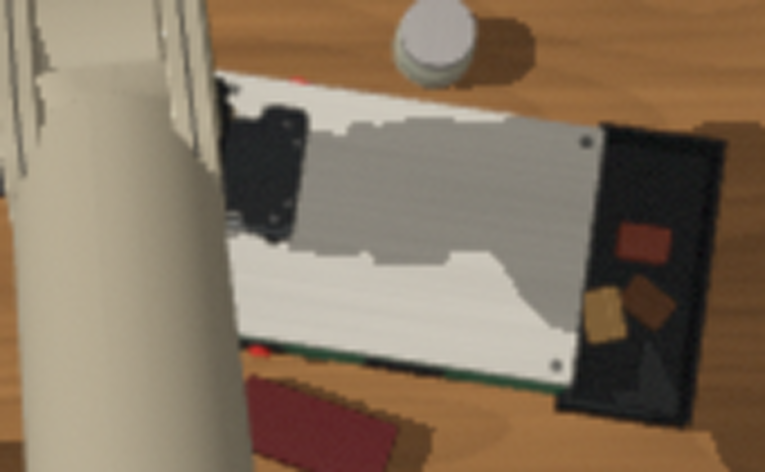

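The side view shows the fingers on the orange catches with the cassette still seated. The narrower reading fits compliance in the catch stops. I'll start the lift gently and check the load.

```bash
python3 -m inch '[{"translation":[-0.4,0,0],"spin":0},{"translation":[-0.6,0,0],"spin":0},{"translation":[-0.8,0,0],"spin":0},{"translation":[0,0,0],"spin":0},{"translation":[0,0,0],"spin":0}]' - 35
python3 - <<'E'
from h import *
import cv2
x,y=ext(0,.115)
need(x,y,.175,90+np.degrees(EY))
cv2.imwrite("pics/side10.png",cv2.resize(optics.camera("side")[160:290,230:390,::-1],None,fx=4.5,fy=4.5,interpolation=cv2.INTER_CUBIC))
E
```

```text
time: 25.62
ee_pos: [0.6098, 0.0591, 0.1277]
eef_rot: [0.056, 0.697, -0.061, 0.713]
ft_force: [0.1, 1.4, -3.3]
width: 0.0359
t 25.62 pos [0.6098 0.0591 0.1277] ext [-0.0005  0.1156] jaw 80.5 width 0.0359 F [ 0.1  1.4 -3.3] q7 [-0.39  0.38  0.26  1.66 -0.09  1.1   1.3 ]
tilt 1.34 NEED cm tool [-4.73 -0.09  0.16] spin -0.05
```

View pics/side10.png

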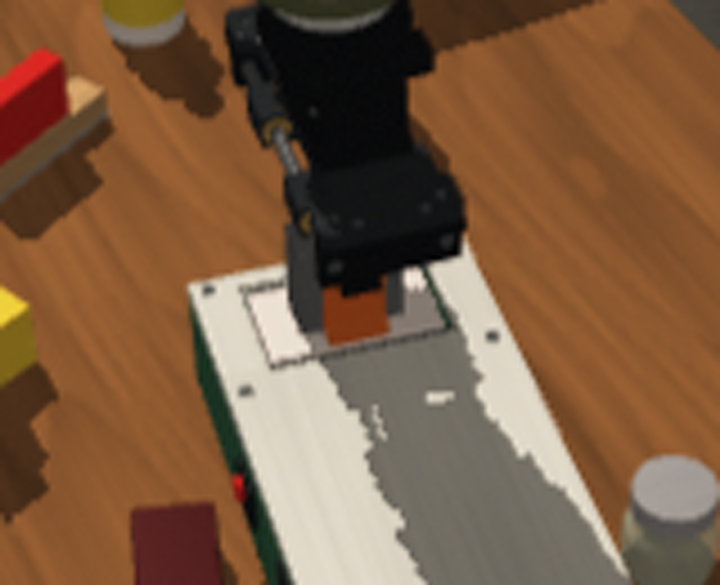

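The cassette is rising freely: the white foot is coming up level and the load is about 3 N. I'll lift to TCP z ≈ 0.225.

```bash
python3 -m inch '[{"translation":[-0.7,0,0],"spin":0},{"translation":[-1.2,0,0],"spin":0},{"translation":[-1.5,0,0],"spin":0},{"translation":[-1.5,0,0],"spin":0},{"translation":[-1.5,0,0],"spin":0},{"translation":[-1.5,0,0],"spin":0},{"translation":[-1,0,0],"spin":0},{"translation":[-0.5,0,0],"spin":0},{"translation":[0,0,0],"spin":0},{"translation":[0,0,0],"spin":0},{"translation":[0,0,0],"spin":0}]'
python3 - <<'E'
from h import *
import cv2
x,y=ext(0,.115)
need(x,y,.225,90+np.degrees(EY))
cv2.imwrite("pics/side11.png",cv2.resize(optics.camera("side")[130:370,190:420,::-1],None,fx=2.5,fy=2.5,interpolation=cv2.INTER_CUBIC))
cv2.imwrite("pics/top11.png",cv2.resize(optics.camera("top")[120:310,130:430,::-1],None,fx=2.6,fy=2.6,interpolation=cv2.INTER_CUBIC))
E
```

```text
time: 27.05
ee_pos: [0.6075, 0.06, 0.2284]
eef_rot: [0.056, 0.697, -0.061, 0.713]
ft_force: [0.3, 0.3, -4.0]
width: 0.0359
t 27.05 pos [0.6075 0.06   0.2284] ext [-0.0029  0.116 ] jaw 80.49 width 0.0359 F [ 0.3  0.3 -4. ] q7 [-0.4   0.29  0.27  1.55 -0.07  1.29  1.28]
tilt 1.35 NEED cm tool [ 0.35 -0.1   0.28] spin -0.05
```

View pics/side11.png

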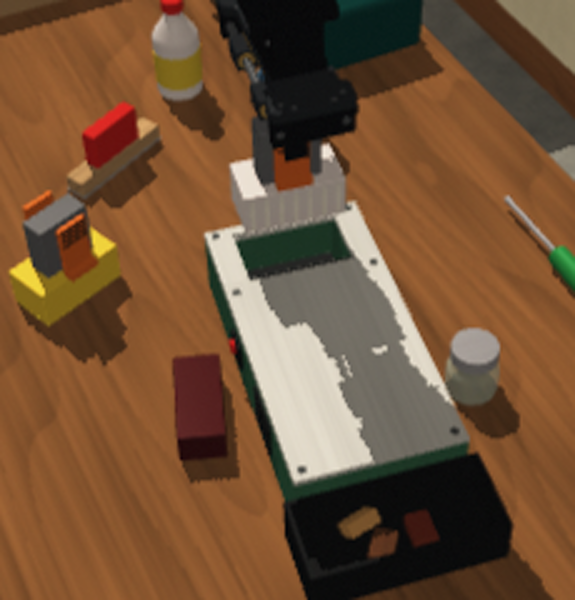

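View pics/top11.png

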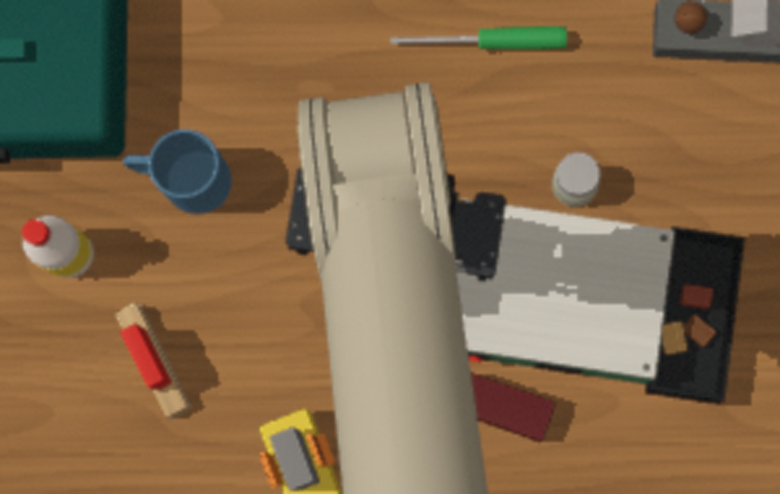

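Run:
```python
from h import *
for n,p in {"b":(676,338),"a":(702,331),"c":(697,296)}.items():
    print(n,toext(px2w("top",p[0]/2.6+130,p[1]/2.6+120,.025)))
from bench import close_job
print(close_job())
```

```text
b [-0.02933524 -0.1837426 ]
a [-0.01752686 -0.21085309]
c [ 0.02006084 -0.2007185 ]
the job is handed in; nothing more can be done
None
```

I used the scraper to push all three chips into the trough, stood it back upright at its old spot on the bench, then pinched both catches and lifted the cassette out. I handed the job in at about 27 s of the 58 s allowed, still holding the cassette.

**Last checks:**
- **Chips:** they lie in the trough at extractor y of about -0.184, -0.211 and -0.201 m. In the pictures the gripper never came near them.
- **Scraper:** it looks upright and free of the gripper in both camera views.
- **Cassette:** it looks upright and clear of the well, with its underside about 56 mm above the deck. I worked that height out from how far the tool rose, assuming no slip in the grip. The load at the wrist is about 4 N and the tool is tilted 1.35°.
- **Bystanders:** those in the last two pictures look unmoved. I compared them by eye only. The can and tape roll were last seen at about 20 s, also unmoved.

**One reading disagreed:** the fingers closed to 35.9 mm, against the 40 mm stated for both catches fully in. I took this as give in the catches under the 35–40 N grip. The cassette unlocked and lifted without resistance, but I could not read the catch positions directly.

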